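Set the cupboard's warm-air register to its third click

TASK

The slide register in the pine board has been left a little open: with a fingertip against the side of its upright lever, push the lever all the way back to its shut stop, then push it open again, counting the clicks by feel, and leave it resting in the third click, never running it past that click on the way. Only push on the lever's two sides: do not pinch it or press down on its top. Leave the screwdriver, hex key holder, tap handle and aerator on the board where they are.

Things in the scene. Friction and masses are not known exactly. Their poses are not given: they have to be found in the camera images.
- lever (a joint): slide lever's travel (m): 0 at its shut stop, 0.075 fully open. Clicks every 15 mm: first 0.015, second 0.030, third 0.045, then 0.060, 0.075. A sprung ball holds it in each click; pushing out takes about 6 N, fading to nothing half-way (7.5 mm) to the next click, whence it snaps on by itself into that click, ahead of the finger. Stays where left. Starts one or two clicks open.
- lever_tab (a point): centre of the lever's upright steel tab, moving with it: a plain block 8 mm thick along the slot, 24 mm wide across it and 30 mm tall (15 mm above and below this point), its foot 2 mm above the register's white face. The two 24 mm wide sides, which face along the slot, are the ones to push.
- slot_mid (a point): fixed point: middle of the lever's straight slot, on the top surface of the register's face, 104 mm above the work surface. z is up; y runs along the slot the way the lever opens; x points across the register to its two grilles. The tab's centre is at x = 0, 17 mm above the face, and y = -37.5 mm when shut, +7.5 mm in the third click.
- plinth: fixed box topped by the pine board (600 mm along y, 360 mm along x, top 100 mm above the work surface); origin under its centre, axes as slot_mid's. The register's flat white face, 4 mm proud, is 300 x 140 mm, centred on the board; the slot is 45 mm to -x of centre. Six dashes on the slot's -x side mark its positions, shortest = shut, longest = fully open.
- screwdriver_mid (a point): bystander: middle of a red-handled screwdriver lying on the board beyond the register, 200 mm long, 26 mm thick.
- hexholder_mid (a point): bystander: stainless block with five hex keys stood in it, 74 x 30 mm, 72 mm tall, on the board; this point is 30 mm above the board.
- taphandle_mid (a point): bystander: white ceramic cross-head tap handle, 90 mm across, 47 mm tall, on the board; this point is 25 mm above the board.
- aerator_mid (a point): bystander: chrome tap aerator, 24 mm in diameter and 21 mm tall, on the board; this point is 10 mm above the board.

How it is judged:
By the outcome, as a careful person would: the job done as asked, in the order asked, and still so for the second after the job is handed in, with the robot touching nothing.
It also fails if it takes over 64 s, if anything falls off the work surface, if the arm or the gripper's body presses on something with over 40 N, if the wrist force passes 120 N, or if a joint passes its speed limit or range.

ROBOT

A 7-joint arm with a two-finger parallel gripper is mounted at the origin on the work surface. World frame = base frame: x ahead of the robot, y to its left, z up, the work surface at z = 0. Lengths are in m, angles in rad, forces in N, time in s.
With the tool pointing down it reaches from about 0.35 to 0.9 m from the base axis. Payload 19.9 kg.
Tool frame: the origin (TCP) lies at the very end of the fingers, on their centre line; the grasp point (between the pads) lies 19 mm behind it; z points along the fingers, x is the direction in which the jaws open and shut, and the axes are right-handed (so a half turn about z gives the same grasp; the last joint's range is limited). The gripper opens to 94 mm and grips with 3 to 60 N. Pads are 16 mm wide; open, the fingers measure 119 mm over their backs; the gripper's body (75 mm by 177 mm) begins 78 mm behind the grasp point.
Start: joints at [1.155, 0.417, -0.01, 1.614, 0.005, 1.111, -0.053], TCP at [0.229, -0.582, 0.205] pointing down, gripper open.
Joint ranges: [-2.81, 2.81], [-0.39, 2.02], [-1.27, 1.25], [0.06, 2.57], [-1.19, 4.33], [0.19, 2], [-2.82, 2.82]. Speed limits (rad/s): [1.89, 1.89, 2.39, 2.39, 3.01, 3.01, 3.01].

INTERFACE

Orientations are given as a rotation vector (axis times angle).
In Python, from rig import ctrl gives the robot as it stands. The module is installed in compiled form; this text tells all that it offers.
- The arm moves only by the tool carry_out, never from a script. Its argument "deltas" is a list of rows, each an object of numbers: "dx", "dy", "dz": the shift along the tool's x, y, z each as a share of 40 cm, from -1 to 1; "wx", "wy", "wz": the turn, a rotation vector about the tool's x, y, z each as a share of 1.5 rad, from -1 to 1. In form: [{"dx": .., "dy": .., "dz": .., "wx": .., "wy": .., "wz": ..}, ...]. A call has 1 to 8 rows; each row shifts and turns the commanded pose from where the row before left it, along the tool's axes as they then stand; what a row does not reach is not made up. A row lasts 1/12 s, in which the tool goes at most 41.7 mm and 7.16 degrees, less where a joint would pass 70% of its speed; a pose out of reach is approached as far as the arm can. A call with a number of a shift or a turn outside -1 to 1 is refused whole. A call with a gripper value outside its range is refused whole. "claw" is the finger opening in mm, from 0 to 94, set as the call begins (left out, the last holds). The fingers move at their own pace and stop on an object; "grip_force" is the grip in N (left out, the last holds). Time passes only in rows, so rows that do not move let the fingers close. It gives the time, the measured TCP pose, the force and the opening at its end, in the units of the state.
- ctrl.read_state(): the state, without advancing time (a new reading comes with each control period).
- ctrl.grab_frame(name): name is "scene" or "top" or "wrist"; returns a dict with "color" (480x640x3 uint8, blue, green, red), "range_z" (480x640 float32, m along the optical axis (not along the pixel's ray), 0 where there is no reading), "fx", "fy", "cx", "cy" (pixels), "R" (3x3) and "t" (3): a world point X has camera coordinates R X + t; the wrist camera has in their place "T_tool_cam" (4x4, takes a point from camera to tool coordinates, whose origin is the TCP and whose axes are the tool frame's). Camera axes: x right, y down, z forward; pixel columns grow to the right and rows downward; lengths in m; the calibration is good to about 2 mm. A picture is of the moment at which its call begins: read the wrist's pose just before it.
- ctrl.job_done(): hands the job in, once; it reports no verdict.
The state is a dict: "time_s": time; "q": joint angles; "qvel": joint speeds; "joint_torque": joint torques, N m; "tcp_pos": TCP position; "tool_rot": TCP orientation; "wrist_force": force on the tool from outside, world axes, zero at the start; "ft_torque": the same for the moment, N m; "finger_gap": opening from 0.0 (shut) to 1.0 (fully open).
Only numpy, scipy, OpenCV 4.12 (cv2) and the standard library are available. Lean on these libraries where they do the work, as an engineer would, in place of code of your own. Each camera call takes 0.05 s, during which the arm holds its last target.

## Working session

There is one attempt and no reset: what is moved stays moved. The work goes in short steps, Python scripts to look and compute and a tool call to move; the robot and the scene stay as the last step left them, time stands still between calls to the robot, and variables do not carry over. Pictures are saved under pics/ and viewed, and the job is handed in when it is done.

Besides the shell and the picture viewer there is one more tool, called after "Call:" as name(argument=value, ...), one argument or row to a line, values as JSON. carry_out: Moves the arm, as the interface text tells. Shift numbers are shares of 40 cm and turn numbers shares of 1.5 rad, none past 1 either way. Its arguments: {"type":"object","properties":{"deltas":{"type":"array"},"claw":{"type":"number"},"grip_force":{"type":"number"}},"required":["deltas"]}

```bash
mkdir -p pics; cat > h.py <<'E'
from rig import ctrl
import cv2, numpy as np
from scipy.spatial.transform import Rotation as Ro
def ray(f,u,v):
    d=np.array([(u-f['cx'])/f['fx'],(v-f['cy'])/f['fy'],1.]); R=np.array(f['R']);t=np.array(f['t'])
    return -R.T@t, R.T@d
def onplane(f,u,v,z):
    o,d=ray(f,u,v); return o+d*(z-o[2])/d[2]
def proj(f,X):
    c=np.array(f['R'])@np.array(X)+np.array(f['t']); return c[0]/c[2]*f['fx']+f['cx'], c[1]/c[2]*f['fy']+f['cy']
E
python3 - <<'E'
from h import *
s=ctrl.read_state(); print({k:np.round(v,4) for k,v in s.items()})
for n in('scene','top','wrist'):
    f=ctrl.grab_frame(n); cv2.imwrite(f'pics/{n}0.png',f['color']); np.save(f'/tmp/{n}.npy',f,allow_pickle=True)
    print(n,f['fx'],f['cx'],f['cy'], f.get('t'), f.get('T_tool_cam'))
E
```

```text
{'time_s': np.float64(0.0), 'q': array([ 1.1545,  0.4179, -0.0103,  1.6142,  0.0047,  1.1107, -0.053 ]), 'qvel': array([-0.0013,  0.0011,  0.0007,  0.0009, -0.    , -0.0009,  0.0012]), 'joint_torque': array([-8.00000e-04, -8.51256e+01,  6.38200e-01, -4.26000e+01,
       -4.90000e-02,  1.85000e-02,  1.00000e-04]), 'tcp_pos': array([ 0.2286, -0.5813,  0.2048]), 'tool_rot': array([-2.5959e+00,  1.7684e+00,  1.6000e-03]), 'wrist_force': array([ 0.615 , -0.4636,  0.1382]), 'ft_torque': array([0.0284, 0.0206, 0.0211]), 'finger_gap': np.float64(1.0)}
scene 587.3332918316023 323.07790751183325 233.46603765450575 [-0.32493583 -0.24095063  1.45295317] None
top 555.1281842332348 316.3158957268319 244.6281088096733 [-0.00394576  0.65102576  1.01123011] None
wrist 379.7885930416987 320.7396950564558 235.12776013887068 None [[ 9.99999652e-01  5.57285761e-04 -6.21571620e-04  3.53246651e-04]
 [-3.60260615e-04  9.59741528e-01  2.80884442e-01 -8.28293580e-02]
 [ 7.53080996e-04 -2.80884121e-01  9.59741394e-01 -1.79997924e-01]
 [ 0.00000000e+00  0.00000000e+00  0.00000000e+00  1.00000000e+00]]
```

View pics/scene0.png

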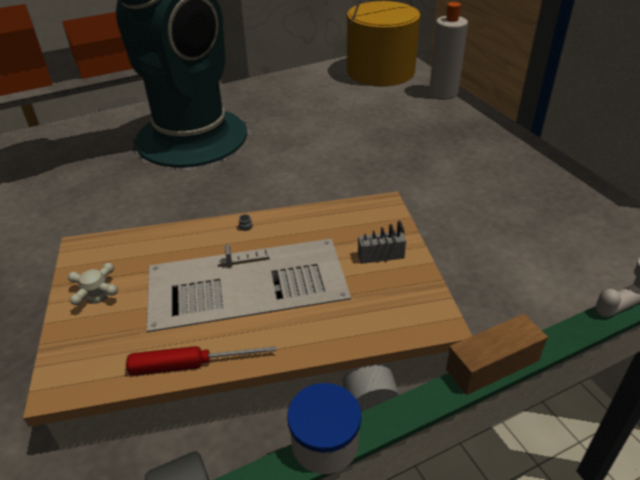

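View pics/top0.png

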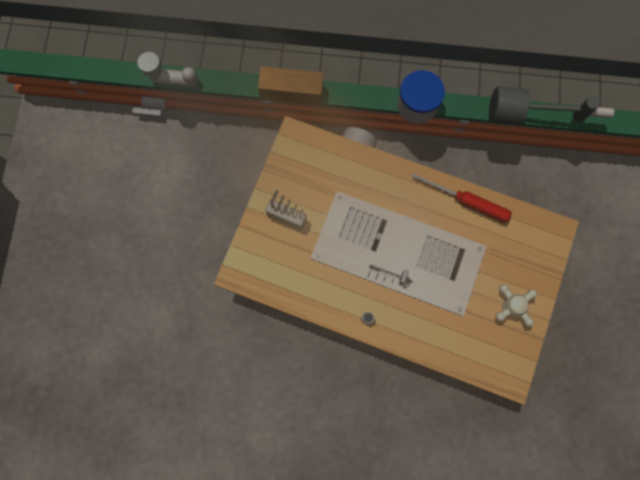

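View pics/wrist0.png

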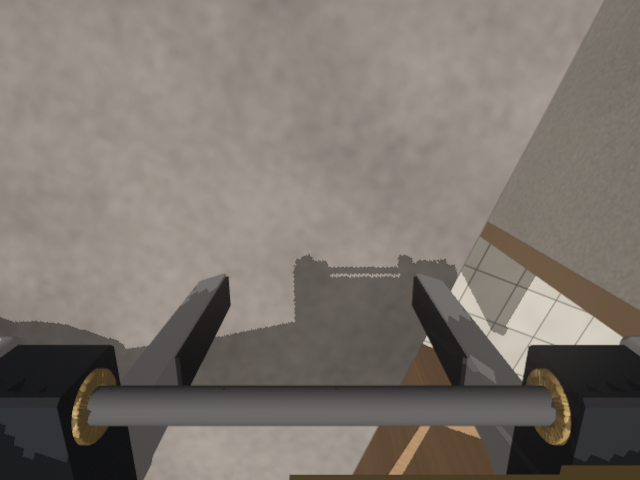

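The top view shows the register centred near (400,253), the lever near (405,278) at the right end of its slot, and the dashes running left, so it opens leftwards. The tap handle is at (517,305), the aerator at (368,318) and the hex holder at (287,212).

```bash
cat >> h.py <<'E'
def load(n): return np.load(f'/tmp/{n}.npy',allow_pickle=True).item()
E
python3 - <<'E'
from h import *
for n in('top','scene'):
    f=load(n); im=f['color']; hsv=cv2.cvtColor(im,cv2.COLOR_BGR2HSV)
    # board: wood
    m=cv2.inRange(hsv,(8,70,70),(25,255,255)); 
    cs,_=cv2.findContours(cv2.morphologyEx(m,cv2.MORPH_CLOSE,np.ones((25,25))),0,2); c=max(cs,key=cv2.contourArea)
    if n=='scene': cs=[c for c in cs if cv2.contourArea(c)>30000]
    bd=np.zeros_like(m); cv2.drawContours(bd,[cv2.convexHull(c)],0,255,-1)
    w=cv2.inRange(hsv,(0,0,90),(180,60,255))&bd
    w=cv2.morphologyEx(w,cv2.MORPH_CLOSE,np.ones((9,9)))
    cs,_=cv2.findContours(w,0,2); r=max(cs,key=cv2.contourArea)
    for nm,cc,z in(('board',c,.1),('face',r,.104)):
        pts=np.array([onplane(f,*p[0],z)[:2] for p in cv2.convexHull(cc)],np.float32)
        print(n,nm,cv2.minAreaRect(pts*1000))
    cv2.imwrite(f'pics/w_{n}.png',w)
f=load('top'); cv2.imwrite('pics/topz.png',cv2.resize(f['color'][185:320,305:495],None,fx=4,fy=4,interpolation=2))
f=load('scene'); cv2.imwrite('pics/scenez.png',cv2.resize(f['color'][220:340,140:360],None,fx=3.6,fy=3.6,interpolation=2))
E
```

```text
top board ((723.5750732421875, 120.93182373046875), (1268.4996337890625, 548.356689453125), 83.0859146118164)
top face ((763.3755493164062, 449.7379455566406), (498.8404846191406, 318.93182373046875), 75.86296844482422)
scene board ((682.0530395507812, -45.7027587890625), (701.851318359375, 414.7748107910156), 75.19561767578125)
scene face ((635.3084106445312, -84.92167663574219), (297.0306396484375, 162.48544311523438), 75.17681121826172)
```

View pics/topz.png

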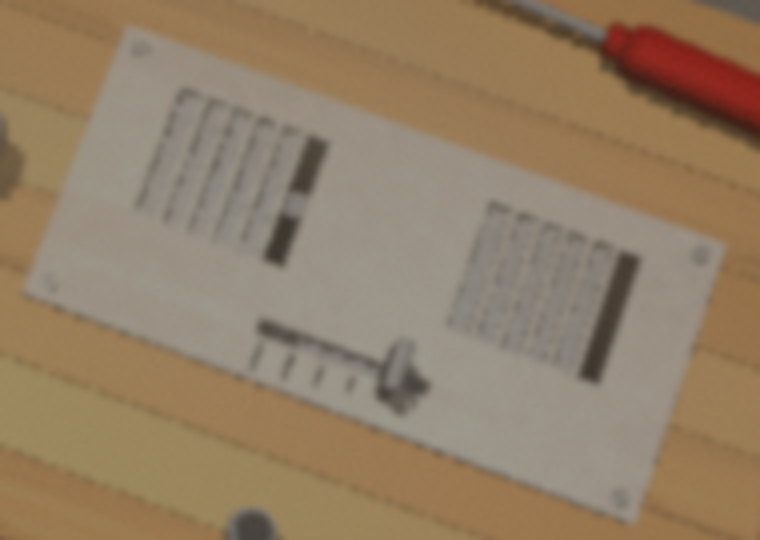

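View pics/scenez.png

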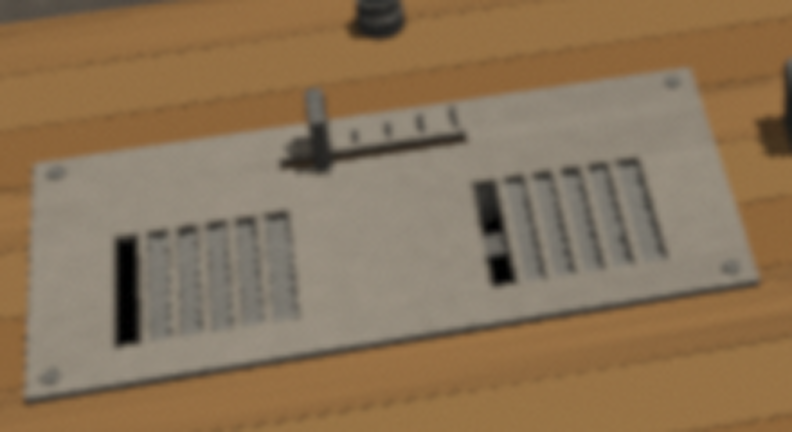

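The zooms give plate corners at (128,25), (727,243), (633,522), (23,290) in the top zoom and (33,165), (690,68), (760,280), (25,402) in the scene zoom. Four dashes are visible on the open side of the lever, and one is hidden or behind it, which puts it around the first click.

```bash
python3 - <<'E'
from h import *
T=load('top');S=load('scene')
# order: (+x,+y),(+x,-y),(-x,-y),(-x,+y)
ct=np.array([(128,25),(727,243),(633,522),(23,290)])/4.+[305,185]-.375
cs=np.array([(760,280),(25,402),(33,165),(690,68)])/3.6+[140,220]-.36
loc=np.array([(70,150),(70,-150),(-70,-150),(-70,150)])/1000.
res=[]
for n,f,c in(('top',T,ct),('scene',S,cs)):
    P=np.array([onplane(f,*p,.104)[:2] for p in c]); print(n,np.round(P,4), np.linalg.norm(np.roll(P,-1,0)-P,axis=1))
    m=P.mean(0); H=(loc.T@(P-m)); a=np.arctan2(H[0,1]-H[1,0],H[0,0]+H[1,1]); R=np.array([[np.cos(a),-np.sin(a)],[np.sin(a),np.cos(a)]])
    sm=m+R@[-.045,0]; print('centre',m,'yaw',a,'slot_mid',sm); res.append((m,a))
m=(res[0][0]+res[1][0])/2;a=(res[0][1]+res[1][1])/2
R=np.array([[np.cos(a),-np.sin(a)],[np.sin(a),np.cos(a)]]);sm=m+R@[-.045,0]
print(m,a,sm)
np.save('/tmp/fr.npy',np.array([sm[0],sm[1],a]))
for n,f,off,k in(('top',T,(305,185),4),('scene',S,(140,220),3.6)):
    x0,y0=off; im=cv2.resize(f['color'][y0:y0+135,x0:x0+220],None,fx=k,fy=k,interpolation=2)
    for y in(-.0375,-.0225,-.0075,.0075,.0225,.0375):
        for z,col in((.106,(0,255,0)),(.136,(0,0,255))):
            w=sm+R@[0,y]; p=(np.array(proj(f,[*w,z]))-off+.5)*k
            cv2.circle(im,tuple(int(v) for v in p),3,col,-1)
    cv2.imwrite(f'pics/ov_{n}.png',im[:600,:800])
E
```

```text
top [[ 0.7486  0.0392]
 [ 0.6733 -0.2506]
 [ 0.5384 -0.2141]
 [ 0.615   0.0747]] [0.29936673 0.13969579 0.29878105 0.13820768]
centre [ 0.64383491 -0.08768207] yaw -0.25778844192306966 slot_mid [ 0.60032188 -0.07620964]
scene [[ 0.7514  0.0394]
 [ 0.6764 -0.25  ]
 [ 0.5407 -0.2143]
 [ 0.6169  0.0751]] [0.29895693 0.14030018 0.29926641 0.13910898]
centre [ 0.64632003 -0.08743172] yaw -0.2560424797714496 slot_mid [ 0.60278704 -0.07603529]
[ 0.64507747 -0.08755689] -0.25691546084725964 [ 0.60155444 -0.07612246]
```

View pics/ov_top.png

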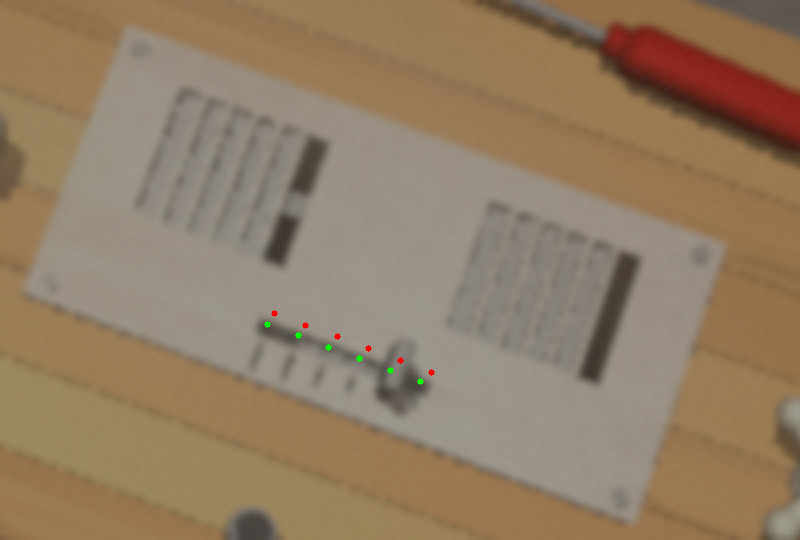

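View pics/ov_scene.png

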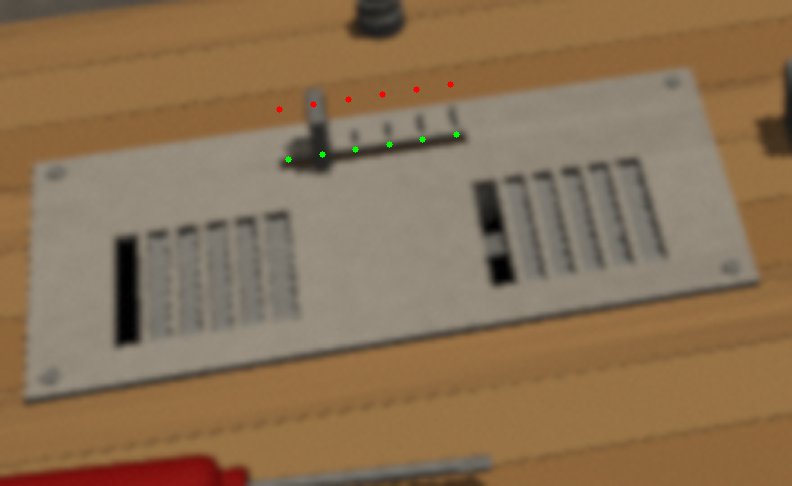

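The overlay puts the lever in the first click. Slot_mid is at about (0.6015, -0.076), with yaw -0.257; the two views agree to 2.5 mm and the plate measures 299 x 139.5 mm. I'll set tool x to slot x and tool y to minus slot y, close the gripper and rotate.

Call:
carry_out(
  deltas=[
    {"wz":-0.0783,"dz":-0.02},
    {"wz":-0.0783,"dz":-0.02},
    {"wz":-0.0783,"dz":-0.02},
    {"wz":-0.0783,"dz":-0.02},
    {"wz":-0.0783},
    {"wz":-0.0783},
    {"wz":-0.0783},
    {"wz":-0.0783},
  ],
  claw=0,
  grip_force=30,
)

```text
validation failed for argument at $.de...
```

```bash
cat >> h.py <<'E'
def st(target=None):
    s=ctrl.read_state(); x,y,a=np.load('/tmp/fr.npy'); p=np.array(s['tcp_pos'])
    M=Ro.from_rotvec(s['tool_rot']).as_matrix(); Rs=Ro.from_euler('z',a).as_matrix()
    l=Rs.T@(p-[x,y,.104])
    print('t',round(float(s['time_s']),2),'slot-frame tcp mm',np.round(l*1000,2),'F',np.round(Rs.T@np.array(s['wrist_force']),2),'gap',s['finger_gap'])
    Rg=Rs@np.diag([1,-1,-1.]); print('rot err (tool) /1.5',np.round(Ro.from_matrix(M.T@Rg).as_rotvec()/1.5,4))
    if target is not None:
        g=np.array([x,y,.104])+Rs@(np.array(target)/1000.); print('tool delta share',np.round(M.T@(g-p)/.4,4))
    return s
E
python3 -c "
from h import *
st([0,10,100])"
```

```text
t 0.15 slot-frame tcp mm [-232.25 -583.4   100.97] F [-0.76  0.38  0.51] gap 0.9995261918339313
rot err (tool) /1.5 [-2.000e-04  6.000e-04 -6.261e-01]
tool delta share [-0.8543 -1.3446  0.0031]
```

Call:
carry_out(
  deltas=[
    {"dx":0,"dy":0,"dz":-0.02,"wx":0,"wy":0,"wz":-0.0783},
    {"dx":0,"dy":0,"dz":-0.02,"wx":0,"wy":0,"wz":-0.0783},
    {"dx":0,"dy":0,"dz":-0.02,"wx":0,"wy":0,"wz":-0.0783},
    {"dx":0,"dy":0,"dz":-0.02,"wx":0,"wy":0,"wz":-0.0783},
    {"dx":0,"dy":0,"dz":0,"wx":0,"wy":0,"wz":-0.0783},
    {"dx":0,"dy":0,"dz":0,"wx":0,"wy":0,"wz":-0.0783},
    {"dx":0,"dy":0,"dz":0,"wx":0,"wy":0,"wz":-0.0783},
    {"dx":0,"dy":0,"dz":0,"wx":0,"wy":0,"wz":-0.0783},
  ],
  claw=0,
  grip_force=30,
)

```text
time_s: 0.82
tcp_pos: [0.2287, -0.5815, 0.2372]
tool_rot: [-3.117, 0.393, 0.0]
wrist_force: [0.5, 0.5, -0.0]
finger_gap: 0.468
```

```bash
python3 -c "
from h import *
st([0,20,100])"
```

```text
t 0.82 slot-frame tcp mm [-232.2  -583.54  133.22] F [ 0.31  0.64 -0.01] gap 0.4675020832300095
rot err (tool) /1.5 [-0.0002  0.0002  0.0042]
tool delta share [ 0.59   -1.5052  0.0834]
```

Call:
carry_out(
  deltas=[
    {"dx":0.0246,"dy":-0.0627,"dz":0,"wx":0,"wy":0,"wz":0.004},
    {"dx":0.0246,"dy":-0.0627,"dz":0,"wx":0,"wy":0,"wz":0},
    {"dx":0.0246,"dy":-0.0627,"dz":0,"wx":0,"wy":0,"wz":0},
    {"dx":0.0246,"dy":-0.0627,"dz":0,"wx":0,"wy":0,"wz":0},
    {"dx":0.0246,"dy":-0.0627,"dz":0,"wx":0,"wy":0,"wz":0},
    {"dx":0.0246,"dy":-0.0627,"dz":0,"wx":0,"wy":0,"wz":0},
    {"dx":0.0246,"dy":-0.0627,"dz":0,"wx":0,"wy":0,"wz":0},
    {"dx":0.0246,"dy":-0.0627,"dz":0,"wx":0,"wy":0,"wz":0},
  ],
)

```text
time_s: 1.48
tcp_pos: [0.3572, -0.4069, 0.2373]
tool_rot: [-3.114, 0.411, 0.0]
wrist_force: [0.7, 0.2, -0.2]
finger_gap: 0.005
```

Call:
carry_out(
  deltas=[
    {"dx":0.0246,"dy":-0.0627,"dz":0,"wx":0,"wy":0,"wz":0},
    {"dx":0.0246,"dy":-0.0627,"dz":0,"wx":0,"wy":0,"wz":0},
    {"dx":0.0246,"dy":-0.0627,"dz":0,"wx":0,"wy":0,"wz":0},
    {"dx":0.0246,"dy":-0.0627,"dz":0,"wx":0,"wy":0,"wz":0},
    {"dx":0.0246,"dy":-0.0627,"dz":0,"wx":0,"wy":0,"wz":0},
    {"dx":0.0246,"dy":-0.0627,"dz":0,"wx":0,"wy":0,"wz":0},
    {"dx":0.0246,"dy":-0.0627,"dz":0,"wx":0,"wy":0,"wz":0},
    {"dx":0.0246,"dy":-0.0627,"dz":0,"wx":0,"wy":0,"wz":0},
  ],
)

```text
time_s: 2.15
tcp_pos: [0.4853, -0.2336, 0.2374]
tool_rot: [-3.115, 0.411, 0.0]
wrist_force: [-0.0, 0.1, 0.3]
finger_gap: 0.005
```

```bash
python3 -c "
from h import *
st([0,20,100])"
```

```text
t 2.15 slot-frame tcp mm [ -72.41 -181.88  133.37] F [-0.05  0.11  0.26] gap 0.005491485858740853
rot err (tool) /1.5 [-0.      0.0002 -0.0037]
tool delta share [ 0.1782 -0.5057  0.0834]
```

Call:
carry_out(
  deltas=[
    {"dx":0.0222,"dy":-0.063,"dz":0,"wx":0,"wy":0,"wz":-0.0037},
    {"dx":0.0222,"dy":-0.063,"dz":0,"wx":0,"wy":0,"wz":0},
    {"dx":0.0222,"dy":-0.063,"dz":0,"wx":0,"wy":0,"wz":0},
    {"dx":0.0222,"dy":-0.063,"dz":0,"wx":0,"wy":0,"wz":0},
    {"dx":0.0222,"dy":-0.063,"dz":0,"wx":0,"wy":0,"wz":0},
    {"dx":0.0222,"dy":-0.063,"dz":0,"wx":0,"wy":0,"wz":0},
    {"dx":0.0222,"dy":-0.063,"dz":0,"wx":0,"wy":0,"wz":0},
    {"dx":0.0222,"dy":-0.063,"dz":0,"wx":0,"wy":0,"wz":0},
  ],
)

```text
time_s: 2.82
tcp_pos: [0.6053, -0.0568, 0.2372]
tool_rot: [3.116, -0.403, -0.001]
wrist_force: [-0.1, -0.3, 0.2]
finger_gap: 0.006
```

Call:
carry_out(
  deltas=[
    {"dx":0,"dy":0,"dz":0,"wx":0,"wy":0,"wz":0},
    {"dx":0,"dy":0,"dz":0,"wx":0,"wy":0,"wz":0},
  ],
)

```text
time_s: 2.98
tcp_pos: [0.6051, -0.0565, 0.237]
tool_rot: [-3.116, 0.399, 0.001]
wrist_force: [-0.8, -0.4, -0.3]
finger_gap: 0.004
```

```bash
python3 -c "
from h import *
s=st([0,20,60])
f=ctrl.grab_frame('wrist'); cv2.imwrite('pics/w1.png',f['color'])
M=Ro.from_rotvec(s['tool_rot']).as_matrix(); T=f['T_tool_cam']
f['R']=(M@T[:3,:3]).T; f['t']=-f['R']@(M@T[:3,3]+s['tcp_pos']); np.save('/tmp/w1.npy',f,allow_pickle=True)
"
```

```text
t 2.98 slot-frame tcp mm [ -1.59  19.87 132.96] F [-0.69 -0.55 -0.28] gap 0.0039998832660562275
rot err (tool) /1.5 [-0.0003  0.0006  0.0016]
tool delta share [ 0.0041 -0.0002  0.1824]
```

View pics/w1.png

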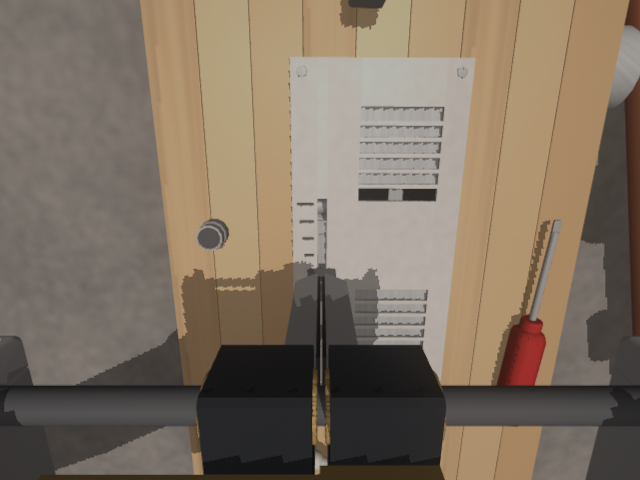

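The wrist view shows the register's top screws at (301,71) and (462,72), and the slot's open end at (322,200). The fingers are closed and hide the lever. I'll check the slot frame against these.

```bash
python3 -c "
from h import *
f=load('w1'); x,y,a=np.load('/tmp/fr.npy'); Rs=Ro.from_euler('z',a).as_matrix()
for n,u in dict(cornerL=(291,60),cornerR=(471,60),slotend=(322,199),slotL=(317,230),slotR=(327,230),aer=(210,237)).items():
    print(n,np.round(Rs.T@(onplane(f,*u,.104)-[x,y,.104])*1000,1))
"
```

```text
cornerL [-23.9 148.8  -0. ]
cornerR [112.3 149.1  -0. ]
slotend [-0.  42.2 -0. ]
slotL [-4.2 15.3 -0. ]
slotR [ 4.4 15.4 -0. ]
aer [-96.2   8.8  -0. ]
```

The frame agrees to within about 2 mm. I'll descend on the open side to 10 mm above the face.

Call:
carry_out(
  deltas=[
    {"dx":0.004,"dy":0,"dz":0.06,"wx":0,"wy":0,"wz":0},
    {"dx":0,"dy":0,"dz":0.06,"wx":0,"wy":0,"wz":0},
    {"dx":0,"dy":0,"dz":0.06,"wx":0,"wy":0,"wz":0},
    {"dx":0,"dy":0,"dz":0.05,"wx":0,"wy":0,"wz":0},
    {"dx":0,"dy":0,"dz":0.03,"wx":0,"wy":0,"wz":0},
    {"dx":0,"dy":0,"dz":0.02,"wx":0,"wy":0,"wz":0},
    {"dx":0,"dy":0,"dz":0.01,"wx":0,"wy":0,"wz":0},
    {"dx":0,"dy":0,"dz":0,"wx":0,"wy":0,"wz":0},
  ],
)

```text
time_s: 3.7
tcp_pos: [0.6063, -0.0587, 0.1214]
tool_rot: [3.116, -0.403, -0.0]
wrist_force: [-0.9, -0.3, 0.0]
finger_gap: 0.004
```

```bash
python3 -c "
from h import *
s=st([0,-5,10])
for n in('scene','wrist'):
  f=ctrl.grab_frame(n); im=f['color']
  if n=='scene': im=cv2.resize(im[180:330,140:360],None,fx=3.6,fy=3.6,interpolation=2)
  cv2.imwrite('pics/d_%s.png'%n,im)
"
```

```text
t 3.7 slot-frame tcp mm [ 0.18 18.08 17.36] F [-0.79 -0.48  0.04] gap 0.004251058426108475
rot err (tool) /1.5 [ 0.      0.0002 -0.0003]
tool delta share [-0.0004  0.0577  0.0184]
```

View pics/d_scene.png

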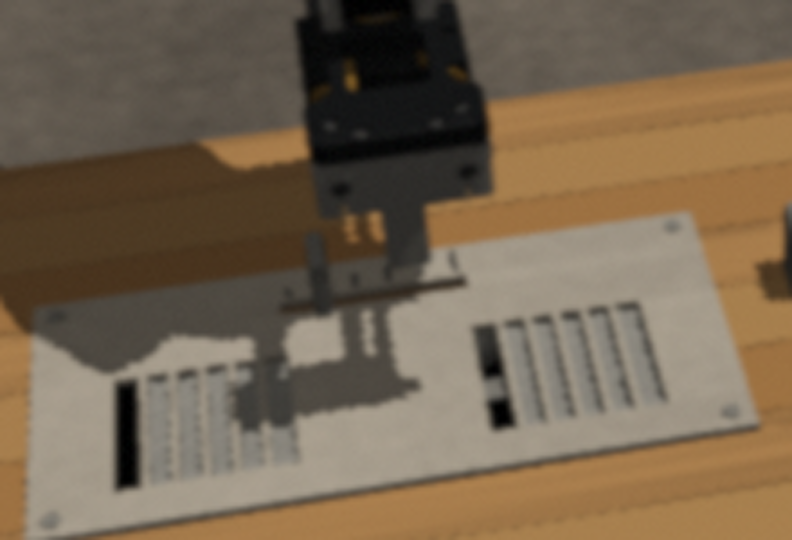

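View pics/d_wrist.png

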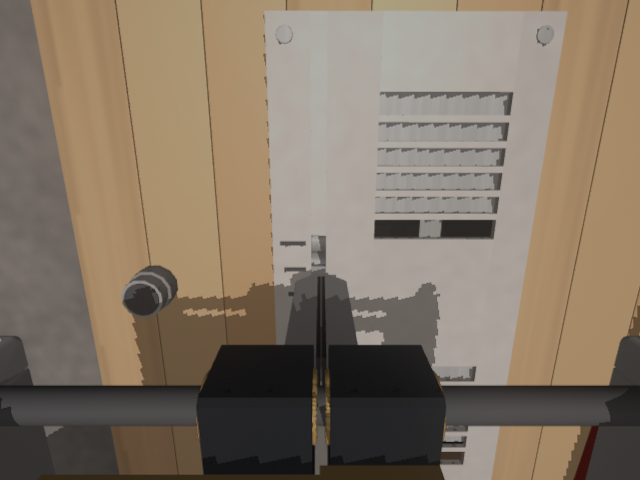

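The scene view shows the finger on the open side of the lever, which still stands in the first click. I'll settle, lower and creep in.

Call:
carry_out(
  deltas=[
    {"dx":0,"dy":0,"dz":0,"wx":0,"wy":0,"wz":0},
    {"dx":0,"dy":0,"dz":0,"wx":0,"wy":0,"wz":0},
  ],
)

```text
time_s: 3.97
tcp_pos: [0.6068, -0.0584, 0.1223]
tool_rot: [3.116, -0.402, 0.002]
wrist_force: [0.0, 0.2, -0.1]
finger_gap: 0.002
```

```bash
python3 -c "
from h import *
s=st([0,-5,10])
"
```

```text
t 3.97 slot-frame tcp mm [ 0.59 18.51 18.27] F [-0.02  0.19 -0.08] gap 0.0023285714834228146
rot err (tool) /1.5 [-0.0001 -0.0008  0.0001]
tool delta share [-0.0015  0.0588  0.0207]
```

Call:
carry_out(
  deltas=[
    {"dx":0,"dy":0,"dz":0.01,"wx":0,"wy":0,"wz":0},
    {"dx":0,"dy":0,"dz":0.01,"wx":0,"wy":0,"wz":0},
    {"dx":0,"dy":0.015,"dz":0,"wx":0,"wy":0,"wz":0},
    {"dx":0,"dy":0.015,"dz":0,"wx":0,"wy":0,"wz":0},
    {"dx":0,"dy":0.015,"dz":0,"wx":0,"wy":0,"wz":0},
    {"dx":0,"dy":0.005,"dz":0,"wx":0,"wy":0,"wz":0},
    {"dx":0,"dy":0,"dz":0,"wx":0,"wy":0,"wz":0},
    {"dx":0,"dy":0,"dz":0,"wx":0,"wy":0,"wz":0},
  ],
)

```text
time_s: 4.63
tcp_pos: [0.6013, -0.0779, 0.1135]
tool_rot: [-3.116, 0.403, -0.0]
wrist_force: [0.2, 0.3, 0.1]
finger_gap: 0.006
```

```bash
python3 -c "
from h import *
s=st([0,-10,10])
"
```

```text
t 4.63 slot-frame tcp mm [ 0.22 -1.77  9.54] F [0.13 0.38 0.14] gap 0.005878978065140642
rot err (tool) /1.5 [-0.0001 -0.     -0.0002]
tool delta share [-0.0005  0.0206 -0.0012]
```

Now 2 mm creep steps (0.005), a few per call, to feel for contact.

Call:
carry_out(
  deltas=[
    {"dx":0,"dy":0.005,"dz":0,"wx":0,"wy":0,"wz":0},
    {"dx":0,"dy":0.005,"dz":0,"wx":0,"wy":0,"wz":0},
    {"dx":0,"dy":0.005,"dz":0,"wx":0,"wy":0,"wz":0},
    {"dx":0,"dy":0,"dz":0,"wx":0,"wy":0,"wz":0},
  ],
)

```text
time_s: 4.97
tcp_pos: [0.5997, -0.084, 0.1134]
tool_rot: [3.115, -0.403, -0.0]
wrist_force: [0.3, 0.7, 0.5]
finger_gap: 0.008
```

Call:
carry_out(
  deltas=[
    {"dx":0,"dy":0.005,"dz":0,"wx":0,"wy":0,"wz":0},
    {"dx":0,"dy":0,"dz":0,"wx":0,"wy":0,"wz":0},
  ],
)

```text
time_s: 5.13
tcp_pos: [0.5994, -0.085, 0.1134]
tool_rot: [-3.115, 0.402, -0.0]
wrist_force: [1.3, 4.9, -0.9]
finger_gap: 0.006
```

Call:
carry_out(
  deltas=[
    {"dx":0,"dy":0.005,"dz":0,"wx":0,"wy":0,"wz":0},
    {"dx":0,"dy":0,"dz":0,"wx":0,"wy":0,"wz":0},
  ],
)

```text
time_s: 5.3
tcp_pos: [0.5989, -0.0871, 0.1135]
tool_rot: [-3.115, 0.402, -0.0]
wrist_force: [0.3, 2.4, -0.3]
finger_gap: 0.003
```

Call:
carry_out(
  deltas=[
    {"dx":0,"dy":0.005,"dz":0,"wx":0,"wy":0,"wz":0},
    {"dx":0,"dy":0,"dz":0,"wx":0,"wy":0,"wz":0},
  ],
)

```text
time_s: 5.47
tcp_pos: [0.5981, -0.0897, 0.1134]
tool_rot: [3.115, -0.403, -0.0]
wrist_force: [-0.0, 0.2, 0.4]
finger_gap: 0.003
```

```bash
python3 -c "
from h import *
s=st([0,-10,10])
"
```

```text
t 5.47 slot-frame tcp mm [  0.15 -14.01   9.43] F [-0.07  0.23  0.35] gap 0.0033597848403895906
rot err (tool) /1.5 [ 0.0002  0.0001 -0.0001]
tool delta share [-0.0004 -0.01   -0.0014]
```

Contact came near y=-8.5 mm (about 5 N), then the force faded. I'll continue to the stop.

Call:
carry_out(
  deltas=[
    {"dx":0,"dy":0.005,"dz":0,"wx":0,"wy":0,"wz":0},
    {"dx":0,"dy":0.005,"dz":0,"wx":0,"wy":0,"wz":0},
    {"dx":0,"dy":0,"dz":0,"wx":0,"wy":0,"wz":0},
  ],
)

```text
time_s: 5.72
tcp_pos: [0.5971, -0.0942, 0.1134]
tool_rot: [3.115, -0.404, -0.0]
wrist_force: [0.0, -0.5, -0.0]
finger_gap: 0.009
```

Call:
carry_out(
  deltas=[
    {"dx":0,"dy":0.005,"dz":0,"wx":0,"wy":0,"wz":0},
    {"dx":0,"dy":0.005,"dz":0,"wx":0,"wy":0,"wz":0},
    {"dx":0,"dy":0,"dz":0,"wx":0,"wy":0,"wz":0},
  ],
)

```text
time_s: 5.97
tcp_pos: [0.5961, -0.0977, 0.1134]
tool_rot: [3.115, -0.403, -0.0]
wrist_force: [-0.1, -0.2, -0.3]
finger_gap: 0.004
```

Call:
carry_out(
  deltas=[
    {"dx":0,"dy":0.004,"dz":0,"wx":0,"wy":0,"wz":0},
    {"dx":0,"dy":0,"dz":0,"wx":0,"wy":0,"wz":0},
  ],
)

```text
time_s: 6.13
tcp_pos: [0.5958, -0.0986, 0.1134]
tool_rot: [-3.115, 0.402, 0.0]
wrist_force: [-0.7, -0.4, -0.7]
finger_gap: 0.004
```

```bash
python3 -c "
from h import *
s=st([0,-25,10])
"
```

```text
t 6.13 slot-frame tcp mm [  0.16 -23.18   9.45] F [-0.59 -0.58 -0.67] gap 0.004397042680592376
rot err (tool) /1.5 [-0.0002  0.      0.0001]
tool delta share [-0.0004  0.0046 -0.0014]
```

Call:
carry_out(
  deltas=[
    {"dx":0,"dy":0.004,"dz":0,"wx":0,"wy":0,"wz":0},
    {"dx":0,"dy":0,"dz":0,"wx":0,"wy":0,"wz":0},
  ],
)

```text
time_s: 6.3
tcp_pos: [0.5957, -0.0988, 0.1135]
tool_rot: [-3.114, 0.4, -0.001]
wrist_force: [1.6, 6.8, -1.2]
finger_gap: 0.007
```

Call:
carry_out(
  deltas=[
    {"dx":0,"dy":0.004,"dz":0,"wx":0,"wy":0,"wz":0},
    {"dx":0,"dy":0,"dz":0,"wx":0,"wy":0,"wz":0},
  ],
)

```text
time_s: 6.47
tcp_pos: [0.5957, -0.0989, 0.1135]
tool_rot: [-3.113, 0.399, -0.001]
wrist_force: [3.6, 13.2, -2.4]
finger_gap: 0.008
```

```bash
python3 -c "
from h import *
s=st([0,-25,10])
"
```

```text
t 6.47 slot-frame tcp mm [  0.12 -23.48   9.52] F [ 0.15 13.72 -2.4 ] gap 0.008104678506507125
rot err (tool) /1.5 [-0.0023 -0.0003  0.0015]
tool delta share [-0.0003  0.0038 -0.0012]
```

The stop is felt at y=-23.5: 14 N with no motion, 15 mm from first contact. I'll back off, lift over and go to the shut side.

Call:
carry_out(
  deltas=[
    {"dx":0,"dy":-0.01,"dz":0,"wx":0,"wy":0,"wz":0},
    {"dx":0,"dy":-0.01,"dz":0,"wx":0,"wy":0,"wz":0},
    {"dx":0,"dy":0,"dz":-0.04,"wx":0,"wy":0,"wz":0},
    {"dx":0,"dy":0,"dz":-0.04,"wx":0,"wy":0,"wz":0},
    {"dx":0,"dy":0,"dz":-0.03,"wx":0,"wy":0,"wz":0},
    {"dx":0,"dy":0,"dz":-0.02,"wx":0,"wy":0,"wz":0},
    {"dx":0,"dy":0,"dz":0,"wx":0,"wy":0,"wz":0},
    {"dx":0,"dy":0,"dz":0,"wx":0,"wy":0,"wz":0},
  ],
)

```text
time_s: 7.13
tcp_pos: [0.597, -0.0941, 0.1654]
tool_rot: [3.115, -0.403, 0.0]
wrist_force: [0.7, -0.5, 0.1]
finger_gap: 0.005
```

```bash
python3 -c "
from h import *
s=st([0,-64,10])
f=ctrl.grab_frame('scene'); im=f['color']; im=cv2.resize(im[180:330,140:360],None,fx=3.6,fy=3.6,interpolation=2)
cv2.imwrite('pics/e_scene.png',im)
"
```

```text
t 7.13 slot-frame tcp mm [  0.2  -18.56  61.36] F [ 0.78 -0.34  0.07] gap 0.004894704320921891
rot err (tool) /1.5 [ 0.0001 -0.0002 -0.0001]
tool delta share [-0.0005  0.1136  0.1284]
```

View pics/e_scene.png

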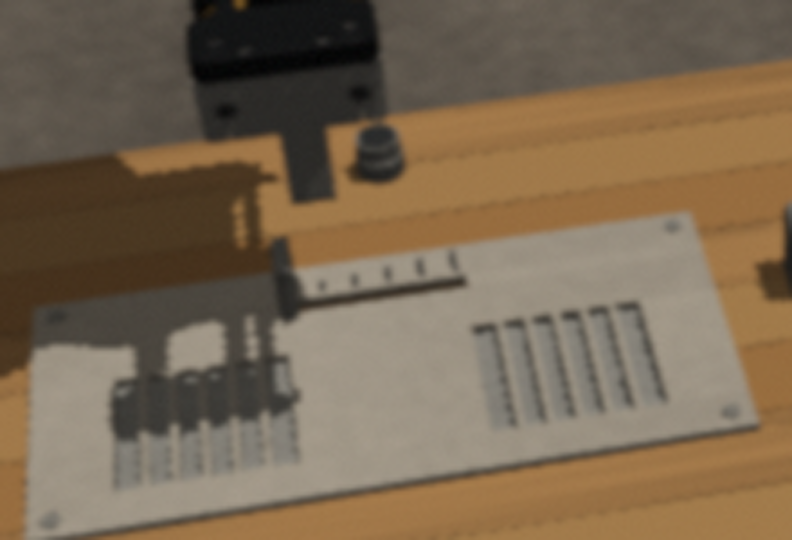

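The lever at (285,280) is at the shut end of the slot, with all five open dashes visible and the grilles closed. I'll cross over and descend.

Call:
carry_out(
  deltas=[
    {"dx":0,"dy":0.03,"dz":0,"wx":0,"wy":0,"wz":0},
    {"dx":0,"dy":0.04,"dz":0,"wx":0,"wy":0,"wz":0},
    {"dx":0,"dy":0.03,"dz":0,"wx":0,"wy":0,"wz":0},
    {"dx":0,"dy":0.014,"dz":0,"wx":0,"wy":0,"wz":0},
    {"dx":0,"dy":0,"dz":0,"wx":0,"wy":0,"wz":0},
    {"dx":0,"dy":0,"dz":0,"wx":0,"wy":0,"wz":0},
  ],
)

```text
time_s: 7.68
tcp_pos: [0.5854, -0.1381, 0.1652]
tool_rot: [-3.115, 0.403, 0.0]
wrist_force: [-0.8, -0.4, 0.2]
finger_gap: 0.004
```

Call:
carry_out(
  deltas=[
    {"dx":0,"dy":0,"dz":0.03,"wx":0,"wy":0,"wz":0},
    {"dx":0,"dy":0,"dz":0.04,"wx":0,"wy":0,"wz":0},
    {"dx":0,"dy":0,"dz":0.03,"wx":0,"wy":0,"wz":0},
    {"dx":0,"dy":0,"dz":0.02,"wx":0,"wy":0,"wz":0},
    {"dx":0,"dy":0,"dz":0.008,"wx":0,"wy":0,"wz":0},
    {"dx":0,"dy":0,"dz":0,"wx":0,"wy":0,"wz":0},
    {"dx":0,"dy":0,"dz":0,"wx":0,"wy":0,"wz":0},
  ],
)

```text
time_s: 8.27
tcp_pos: [0.5857, -0.1378, 0.1144]
tool_rot: [-3.116, 0.402, -0.0]
wrist_force: [0.2, 0.7, 0.2]
finger_gap: 0.005
```

```bash
python3 -c "
from h import *
s=st([0,-54,10])
"
```

```text
t 8.27 slot-frame tcp mm [  0.32 -63.73  10.43] F [0.02 0.74 0.2 ] gap 0.00493708616115923
rot err (tool) /1.5 [-0.0001 -0.0001  0.0002]
tool delta share [-0.0008 -0.0243  0.0011]
```

Call:
carry_out(
  deltas=[
    {"dx":0,"dy":-0.01,"dz":0,"wx":0,"wy":0,"wz":0},
    {"dx":0,"dy":-0.01,"dz":0,"wx":0,"wy":0,"wz":0},
    {"dx":0,"dy":-0.004,"dz":0,"wx":0,"wy":0,"wz":0},
    {"dx":0,"dy":0,"dz":0,"wx":0,"wy":0,"wz":0},
    {"dx":0,"dy":0,"dz":0,"wx":0,"wy":0,"wz":0},
  ],
)

```text
time_s: 8.68
tcp_pos: [0.588, -0.1286, 0.1144]
tool_rot: [3.116, -0.402, 0.0]
wrist_force: [-0.7, -0.3, -0.2]
finger_gap: 0.004
```

Call:
carry_out(
  deltas=[
    {"dx":0,"dy":-0.0025,"dz":0,"wx":0,"wy":0,"wz":0},
    {"dx":0,"dy":0,"dz":0,"wx":0,"wy":0,"wz":0},
  ],
)

```text
time_s: 8.85
tcp_pos: [0.5882, -0.1277, 0.1143]
tool_rot: [-3.116, 0.402, 0.0]
wrist_force: [-0.2, 0.2, 0.2]
finger_gap: 0.004
```

Call:
carry_out(
  deltas=[
    {"dx":0,"dy":-0.0025,"dz":0,"wx":0,"wy":0,"wz":0},
    {"dx":0,"dy":0,"dz":0,"wx":0,"wy":0,"wz":0},
  ],
)

```text
time_s: 9.02
tcp_pos: [0.5884, -0.1267, 0.1142]
tool_rot: [-3.116, 0.402, 0.0]
wrist_force: [-0.5, -1.0, -0.1]
finger_gap: 0.006
```

Call:
carry_out(
  deltas=[
    {"dx":0,"dy":-0.0025,"dz":0,"wx":0,"wy":0,"wz":0},
    {"dx":0,"dy":0,"dz":0,"wx":0,"wy":0,"wz":0},
  ],
)

```text
time_s: 9.18
tcp_pos: [0.5887, -0.1257, 0.1142]
tool_rot: [-3.116, 0.402, 0.0]
wrist_force: [0.4, 0.2, 0.6]
finger_gap: 0.003
```

Call:
carry_out(
  deltas=[
    {"dx":0,"dy":-0.0025,"dz":0,"wx":0,"wy":0,"wz":0},
    {"dx":0,"dy":0,"dz":0,"wx":0,"wy":0,"wz":0},
  ],
)

```text
time_s: 9.35
tcp_pos: [0.589, -0.1248, 0.1142]
tool_rot: [-3.116, 0.402, 0.0]
wrist_force: [0.8, 0.5, 0.4]
finger_gap: 0.004
```

```bash
python3 -c "
from h import *
s=st([0,-54,10])
"
```

```text
t 9.35 slot-frame tcp mm [  0.18 -50.25  10.23] F [0.67 0.7  0.45] gap 0.003958042901451603
rot err (tool) /1.5 [0.     0.     0.0001]
tool delta share [-0.0005  0.0094  0.0006]
```

Call:
carry_out(
  deltas=[
    {"dx":0,"dy":-0.0025,"dz":0,"wx":0,"wy":0,"wz":0},
    {"dx":0,"dy":0,"dz":0,"wx":0,"wy":0,"wz":0},
  ],
)

```text
time_s: 9.52
tcp_pos: [0.5891, -0.1244, 0.1142]
tool_rot: [3.115, -0.403, -0.0]
wrist_force: [-1.2, -4.0, 0.9]
finger_gap: 0.005
```

Call:
carry_out(
  deltas=[
    {"dx":0,"dy":-0.0025,"dz":0,"wx":0,"wy":0,"wz":0},
    {"dx":0,"dy":0,"dz":0,"wx":0,"wy":0,"wz":0},
  ],
)

```text
time_s: 9.68
tcp_pos: [0.5893, -0.1234, 0.1142]
tool_rot: [3.115, -0.403, -0.0]
wrist_force: [-1.8, -4.2, 1.6]
finger_gap: 0.003
```

Call:
carry_out(
  deltas=[
    {"dx":0,"dy":-0.0025,"dz":0,"wx":0,"wy":0,"wz":0},
    {"dx":0,"dy":0,"dz":0,"wx":0,"wy":0,"wz":0},
  ],
)

```text
time_s: 9.85
tcp_pos: [0.5897, -0.1221, 0.1142]
tool_rot: [3.116, -0.403, -0.0]
wrist_force: [-1.3, -3.2, -0.6]
finger_gap: 0.002
```

Call:
carry_out(
  deltas=[
    {"dx":0,"dy":-0.0025,"dz":0,"wx":0,"wy":0,"wz":0},
    {"dx":0,"dy":0,"dz":0,"wx":0,"wy":0,"wz":0},
  ],
)

```text
time_s: 10.02
tcp_pos: [0.59, -0.1207, 0.1142]
tool_rot: [-3.116, 0.402, -0.0]
wrist_force: [0.1, -2.4, 0.3]
finger_gap: 0.006
```

```bash
python3 -c "
from h import *
s=st([0,-54,10])
"
```

```text
t 10.02 slot-frame tcp mm [  0.17 -46.06  10.24] F [ 0.73 -2.26  0.29] gap 0.005564641946404281
rot err (tool) /1.5 [-0.0002 -0.      0.0002]
tool delta share [-0.0004  0.0199  0.0006]
```

Shut contact is at y≈-50. The snaps should come at about -42.5, -27.5 and -12.5, with re-contacts at -35 and -20. I'll continue counting.

Call:
carry_out(
  deltas=[
    {"dx":0,"dy":-0.0025,"dz":0,"wx":0,"wy":0,"wz":0},
    {"dx":0,"dy":-0.0025,"dz":0,"wx":0,"wy":0,"wz":0},
    {"dx":0,"dy":0,"dz":0,"wx":0,"wy":0,"wz":0},
  ],
)

```text
time_s: 10.27
tcp_pos: [0.5906, -0.1184, 0.1142]
tool_rot: [-3.115, 0.401, -0.0]
wrist_force: [-0.2, -0.2, -0.3]
finger_gap: 0.005
```

Call:
carry_out(
  deltas=[
    {"dx":0,"dy":-0.0025,"dz":0,"wx":0,"wy":0,"wz":0},
    {"dx":0,"dy":-0.0025,"dz":0,"wx":0,"wy":0,"wz":0},
    {"dx":0,"dy":0,"dz":0,"wx":0,"wy":0,"wz":0},
  ],
)

```text
time_s: 10.52
tcp_pos: [0.5911, -0.1166, 0.1143]
tool_rot: [-3.115, 0.402, -0.0]
wrist_force: [-0.4, 0.7, 0.5]
finger_gap: 0.006
```

Call:
carry_out(
  deltas=[
    {"dx":0,"dy":-0.0025,"dz":0,"wx":0,"wy":0,"wz":0},
    {"dx":0,"dy":-0.0025,"dz":0,"wx":0,"wy":0,"wz":0},
    {"dx":0,"dy":0,"dz":0,"wx":0,"wy":0,"wz":0},
  ],
)

```text
time_s: 10.77
tcp_pos: [0.5915, -0.1148, 0.1142]
tool_rot: [-3.116, 0.402, 0.0]
wrist_force: [0.7, 0.6, 0.0]
finger_gap: 0.006
```

Call:
carry_out(
  deltas=[
    {"dx":0,"dy":-0.0025,"dz":0,"wx":0,"wy":0,"wz":0},
    {"dx":0,"dy":-0.0025,"dz":0,"wx":0,"wy":0,"wz":0},
    {"dx":0,"dy":0,"dz":0,"wx":0,"wy":0,"wz":0},
  ],
)

```text
time_s: 11.02
tcp_pos: [0.592, -0.113, 0.1142]
tool_rot: [-3.116, 0.402, 0.0]
wrist_force: [-0.4, -0.4, -0.3]
finger_gap: 0.005
```

```bash
python3 -c "
from h import *
s=st([0,-54,10])
f=ctrl.grab_frame('scene'); im=f['color']; im=cv2.resize(im[180:330,140:360],None,fx=3.6,fy=3.6,interpolation=2)
cv2.imwrite('pics/g_scene.png',im)
"
```

```text
t 11.02 slot-frame tcp mm [  0.16 -38.08  10.24] F [-0.32 -0.54 -0.31] gap 0.004870171433227241
rot err (tool) /1.5 [-0.0001  0.      0.0002]
tool delta share [-0.0004  0.0398  0.0006]
```

View pics/g_scene.png

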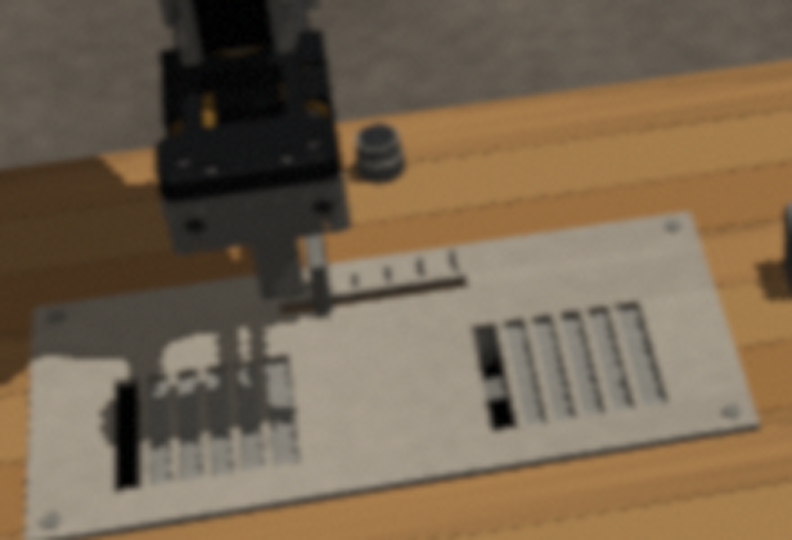

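The lever at (318,270) is in the first click, ahead of the finger, with four dashes left. I'll go on to the second.

Call:
carry_out(
  deltas=[
    {"dx":0,"dy":-0.0025,"dz":0,"wx":0,"wy":0,"wz":0},
    {"dx":0,"dy":-0.0025,"dz":0,"wx":0,"wy":0,"wz":0},
    {"dx":0,"dy":0,"dz":0,"wx":0,"wy":0,"wz":0},
  ],
)

```text
time_s: 11.32
tcp_pos: [0.5925, -0.1111, 0.1142]
tool_rot: [-3.116, 0.402, 0.0]
wrist_force: [-0.1, 0.1, -1.4]
finger_gap: 0.001
```

Call:
carry_out(
  deltas=[
    {"dx":0,"dy":-0.0025,"dz":0,"wx":0,"wy":0,"wz":0},
    {"dx":0,"dy":-0.0025,"dz":0,"wx":0,"wy":0,"wz":0},
    {"dx":0,"dy":0,"dz":0,"wx":0,"wy":0,"wz":0},
  ],
)

```text
time_s: 11.57
tcp_pos: [0.5929, -0.1098, 0.1142]
tool_rot: [3.115, -0.403, -0.0]
wrist_force: [-0.5, -3.2, 1.3]
finger_gap: 0.002
```

Call:
carry_out(
  deltas=[
    {"dx":0,"dy":-0.0025,"dz":0,"wx":0,"wy":0,"wz":0},
    {"dx":0,"dy":-0.0025,"dz":0,"wx":0,"wy":0,"wz":0},
    {"dx":0,"dy":0,"dz":0,"wx":0,"wy":0,"wz":0},
  ],
)

```text
time_s: 11.82
tcp_pos: [0.5934, -0.1078, 0.1142]
tool_rot: [3.115, -0.403, -0.0]
wrist_force: [-1.2, -2.9, 0.9]
finger_gap: 0.005
```

Call:
carry_out(
  deltas=[
    {"dx":0,"dy":-0.0025,"dz":0,"wx":0,"wy":0,"wz":0},
    {"dx":0,"dy":-0.0025,"dz":0,"wx":0,"wy":0,"wz":0},
    {"dx":0,"dy":0,"dz":0,"wx":0,"wy":0,"wz":0},
  ],
)

```text
time_s: 12.07
tcp_pos: [0.5941, -0.1051, 0.1142]
tool_rot: [-3.115, 0.402, -0.0]
wrist_force: [0.2, -2.1, 0.9]
finger_gap: 0.007
```

Call:
carry_out(
  deltas=[
    {"dx":0,"dy":-0.0025,"dz":0,"wx":0,"wy":0,"wz":0},
    {"dx":0,"dy":-0.0025,"dz":0,"wx":0,"wy":0,"wz":0},
    {"dx":0,"dy":0,"dz":0,"wx":0,"wy":0,"wz":0},
  ],
)

```text
time_s: 12.32
tcp_pos: [0.5947, -0.1029, 0.1142]
tool_rot: [-3.115, 0.401, -0.0]
wrist_force: [-0.1, 0.6, 0.2]
finger_gap: 0.006
```

Call:
carry_out(
  deltas=[
    {"dx":0,"dy":-0.0025,"dz":0,"wx":0,"wy":0,"wz":0},
    {"dx":0,"dy":-0.0025,"dz":0,"wx":0,"wy":0,"wz":0},
    {"dx":0,"dy":0,"dz":0,"wx":0,"wy":0,"wz":0},
  ],
)

```text
time_s: 12.57
tcp_pos: [0.5951, -0.1012, 0.1142]
tool_rot: [-3.115, 0.402, 0.0]
wrist_force: [0.2, -0.2, -1.0]
finger_gap: 0.005
```

```bash
python3 -c "
from h import *
s=st([0,-54,10])
f=ctrl.grab_frame('scene'); im=f['color']; im=cv2.resize(im[180:330,140:360],None,fx=3.6,fy=3.6,interpolation=2)
cv2.imwrite('pics/i_scene.png',im)
"
```

```text
t 12.57 slot-frame tcp mm [  0.15 -25.89  10.24] F [ 0.21 -0.18 -1.02] gap 0.0050880770222194735
rot err (tool) /1.5 [-0.0002  0.      0.0003]
tool delta share [-0.0004  0.0703  0.0006]
```

View pics/i_scene.png

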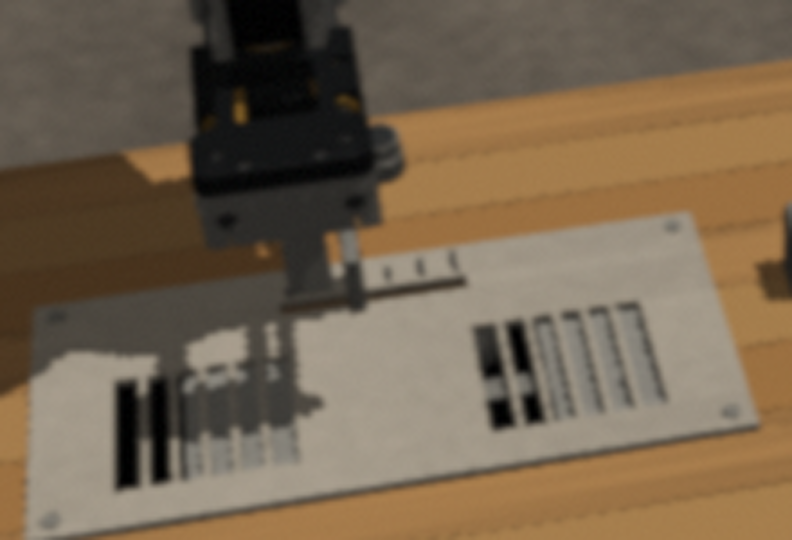

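This is the second click: lever at (352,265), three dashes left, force peaked and vanished by -27.5. I'll approach the third carefully.

Call:
carry_out(
  deltas=[
    {"dx":0,"dy":-0.0025,"dz":0,"wx":0,"wy":0,"wz":0},
    {"dx":0,"dy":-0.0025,"dz":0,"wx":0,"wy":0,"wz":0},
    {"dx":0,"dy":-0.0025,"dz":0,"wx":0,"wy":0,"wz":0},
    {"dx":0,"dy":-0.0025,"dz":0,"wx":0,"wy":0,"wz":0},
    {"dx":0,"dy":0,"dz":0,"wx":0,"wy":0,"wz":0},
  ],
)

```text
time_s: 13.03
tcp_pos: [0.5961, -0.0975, 0.1142]
tool_rot: [-3.116, 0.402, 0.0]
wrist_force: [-0.4, 0.3, -0.4]
finger_gap: 0.002
```

Call:
carry_out(
  deltas=[
    {"dx":0,"dy":-0.0025,"dz":0,"wx":0,"wy":0,"wz":0},
    {"dx":0,"dy":-0.0025,"dz":0,"wx":0,"wy":0,"wz":0},
    {"dx":0,"dy":0,"dz":0,"wx":0,"wy":0,"wz":0},
  ],
)

```text
time_s: 13.28
tcp_pos: [0.5966, -0.0958, 0.1142]
tool_rot: [3.116, -0.402, -0.0]
wrist_force: [0.3, -0.9, 0.3]
finger_gap: 0.006
```

Call:
carry_out(
  deltas=[
    {"dx":0,"dy":-0.0025,"dz":0,"wx":0,"wy":0,"wz":0},
    {"dx":0,"dy":-0.0025,"dz":0,"wx":0,"wy":0,"wz":0},
    {"dx":0,"dy":0,"dz":0,"wx":0,"wy":0,"wz":0},
  ],
)

```text
time_s: 13.53
tcp_pos: [0.5969, -0.0945, 0.1142]
tool_rot: [3.115, -0.403, -0.001]
wrist_force: [-1.8, -4.1, 1.6]
finger_gap: 0.007
```

Call:
carry_out(
  deltas=[
    {"dx":0,"dy":-0.0025,"dz":0,"wx":0,"wy":0,"wz":0},
    {"dx":0,"dy":-0.0025,"dz":0,"wx":0,"wy":0,"wz":0},
    {"dx":0,"dy":0,"dz":0,"wx":0,"wy":0,"wz":0},
  ],
)

```text
time_s: 13.78
tcp_pos: [0.5976, -0.0919, 0.1142]
tool_rot: [-3.116, 0.402, 0.0]
wrist_force: [-1.8, -2.1, 0.7]
finger_gap: 0.006
```

```bash
python3 -c "
from h import *
s=st([0,-11,10])
"
```

```text
t 13.78 slot-frame tcp mm [  0.17 -16.27  10.22] F [-1.21 -2.53  0.72] gap 0.006072282930964545
rot err (tool) /1.5 [-0.      0.      0.0001]
tool delta share [-0.0004 -0.0132  0.0006]
```

Contact came at -20, now at -16.3 with force fading. A few 1 mm steps more.

Call:
carry_out(
  deltas=[
    {"dx":0,"dy":-0.0025,"dz":0,"wx":0,"wy":0,"wz":0},
    {"dx":0,"dy":-0.0025,"dz":0,"wx":0,"wy":0,"wz":0},
    {"dx":0,"dy":0,"dz":0,"wx":0,"wy":0,"wz":0},
  ],
)

```text
time_s: 14.03
tcp_pos: [0.5982, -0.0895, 0.1142]
tool_rot: [-3.115, 0.401, -0.0]
wrist_force: [0.7, -0.1, -1.0]
finger_gap: 0.004
```

Call:
carry_out(
  deltas=[
    {"dx":0,"dy":-0.0025,"dz":0,"wx":0,"wy":0,"wz":0},
    {"dx":0,"dy":-0.0025,"dz":0,"wx":0,"wy":0,"wz":0},
    {"dx":0,"dy":0,"dz":0,"wx":0,"wy":0,"wz":0},
  ],
)

```text
time_s: 14.28
tcp_pos: [0.5987, -0.0875, 0.1142]
tool_rot: [-3.115, 0.402, -0.0]
wrist_force: [-0.4, -1.3, -0.6]
finger_gap: 0.004
```

```bash
python3 -c "
from h import *
s=st([0,-10,10])
f=ctrl.grab_frame('scene'); im=f['color']; im=cv2.resize(im[180:330,140:360],None,fx=3.6,fy=3.6,interpolation=2)
cv2.imwrite('pics/j_scene.png',im)
"
```

```text
t 14.28 slot-frame tcp mm [  0.13 -11.75  10.23] F [-0.07 -1.34 -0.55] gap 0.0040858959615648095
rot err (tool) /1.5 [-0.0003  0.      0.0004]
tool delta share [-0.0003 -0.0044  0.0006]
```

View pics/j_scene.png

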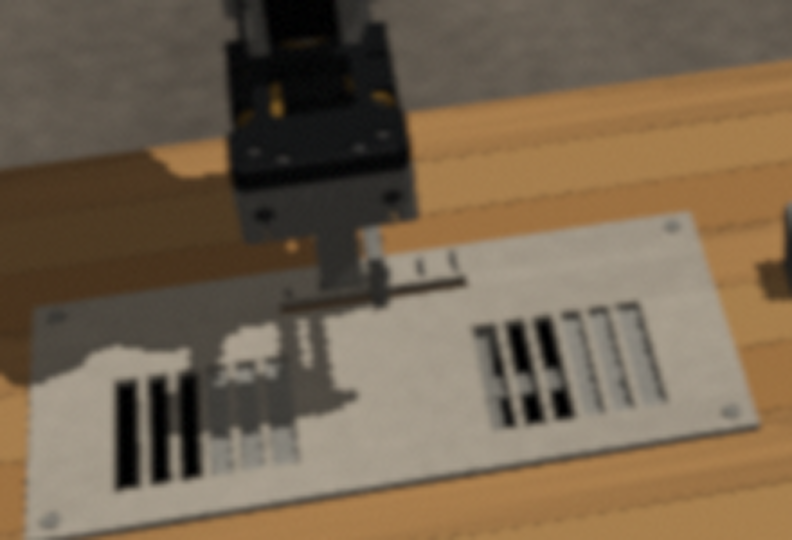

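The lever at (378,268) looks slightly short of the expected ~386, so it may still be mid-snap. I'll let a moment pass and look again.

Call:
carry_out(
  deltas=[
    {"dx":0,"dy":0,"dz":0,"wx":0,"wy":0,"wz":0},
    {"dx":0,"dy":0,"dz":0,"wx":0,"wy":0,"wz":0},
    {"dx":0,"dy":0,"dz":0,"wx":0,"wy":0,"wz":0},
  ],
)

```text
time_s: 14.58
tcp_pos: [0.5985, -0.0881, 0.1142]
tool_rot: [-3.116, 0.402, 0.0]
wrist_force: [0.6, -0.1, 0.4]
finger_gap: 0.004
```

```bash
python3 -c "
from h import *
s=st([0,-10,10])
f=ctrl.grab_frame('scene'); im=f['color']; im=cv2.resize(im[180:330,140:360],None,fx=3.6,fy=3.6,interpolation=2)
cv2.imwrite('pics/k_scene.png',im)
"
```

```text
t 14.58 slot-frame tcp mm [  0.13 -12.31  10.21] F [0.59 0.05 0.37] gap 0.0039261948277895
rot err (tool) /1.5 [-0.0001  0.0001  0.0001]
tool delta share [-0.0003 -0.0058  0.0005]
```

View pics/k_scene.png

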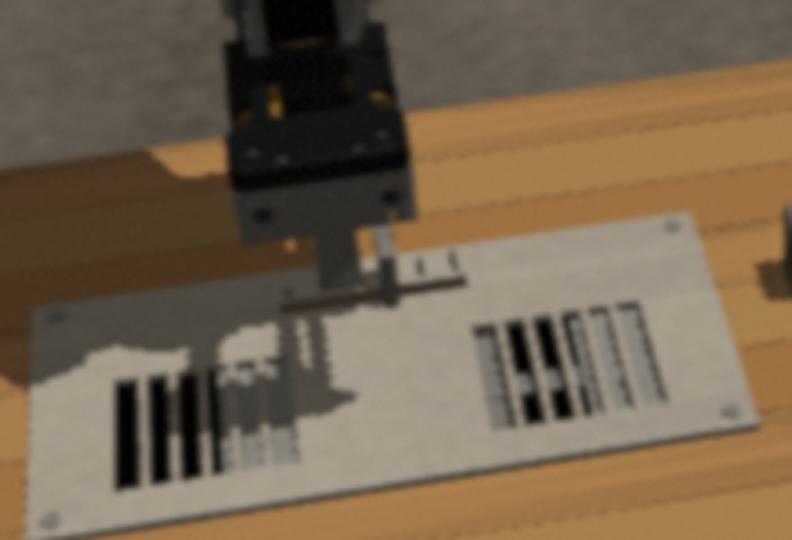

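It has snapped into the third click: lever at (388,268), two dashes left, clear gap to the finger. I'll back off and lift.

Call:
carry_out(
  deltas=[
    {"dx":0,"dy":0.02,"dz":0,"wx":0,"wy":0,"wz":0},
    {"dx":0,"dy":0.02,"dz":0,"wx":0,"wy":0,"wz":0},
    {"dx":0,"dy":0,"dz":-0.05,"wx":0,"wy":0,"wz":0},
    {"dx":0,"dy":0,"dz":-0.06,"wx":0,"wy":0,"wz":0},
    {"dx":0,"dy":0,"dz":-0.06,"wx":0,"wy":0,"wz":0},
    {"dx":0,"dy":0,"dz":-0.06,"wx":0,"wy":0,"wz":0},
    {"dx":0,"dy":0,"dz":-0.02,"wx":0,"wy":0,"wz":0},
    {"dx":0,"dy":0,"dz":0,"wx":0,"wy":0,"wz":0},
  ],
)

```text
time_s: 15.3
tcp_pos: [0.5952, -0.1046, 0.2162]
tool_rot: [3.115, -0.404, 0.005]
wrist_force: [0.3, -0.6, -0.1]
finger_gap: 0.009
```

Call:
carry_out(
  deltas=[
    {"dx":0,"dy":0,"dz":0,"wx":0,"wy":0,"wz":0},
    {"dx":0,"dy":0,"dz":0,"wx":0,"wy":0,"wz":0},
    {"dx":0,"dy":0,"dz":0,"wx":0,"wy":0,"wz":0},
  ],
)

```text
time_s: 15.55
tcp_pos: [0.5939, -0.1038, 0.2128]
tool_rot: [-3.115, 0.403, 0.003]
wrist_force: [0.3, 0.5, 0.9]
finger_gap: 0.008
```

```bash
python3 -c "
from h import *
s=st()
x,y,a=np.load('/tmp/fr.npy'); R=Ro.from_euler('z',a).as_matrix()
f=ctrl.grab_frame('scene'); im=f['color']; cv2.imwrite('pics/m_full.png',im)
im=cv2.resize(im[220:340,140:360],None,fx=3.6,fy=3.6,interpolation=2)
for yy in(-37.5,-22.5,-7.5,7.5,22.5,37.5):
    p=(np.array(proj(f,R@[0,yy/1000,.002]+[x,y,.104]))-[140,220]+.5)*3.6; cv2.circle(im,tuple(int(v) for v in p),2,(0,255,0),-1)
cv2.imwrite('pics/m_scene.png',im)
"
```

```text
t 15.55 slot-frame tcp mm [ -0.39 -28.71 108.84] F [0.13 0.5  0.87] gap 0.007792013983263628
rot err (tool) /1.5 [ 0.      0.0014 -0.    ]
```

View pics/m_scene.png

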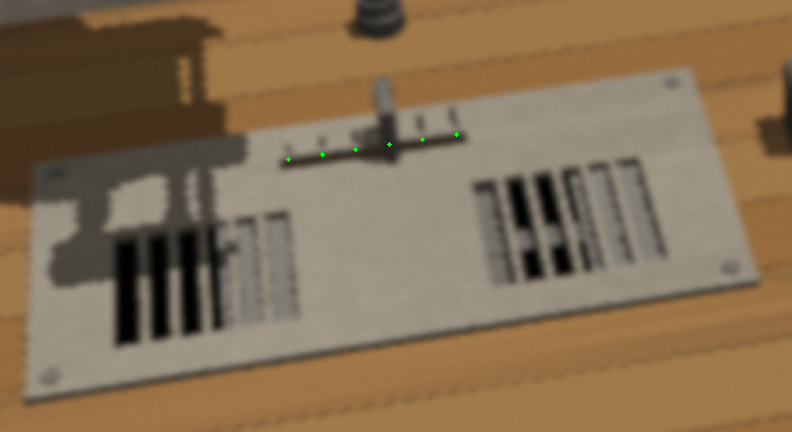

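View pics/m_full.png

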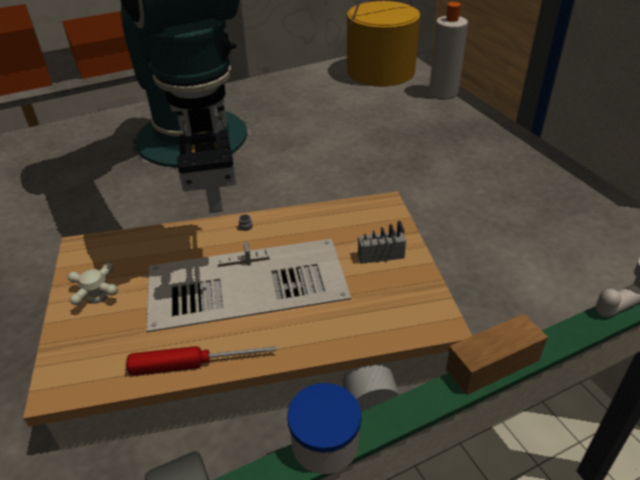

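The lever foot sits on the fourth mark, which is the third click, at (389,145). The bystanders are unmoved and the robot is clear.

```bash
python3 -c "
from h import *
print(ctrl.job_done())"
```

```text
the job is handed in; nothing more can be done
None
```

The lever is resting in the third click, and the job is handed in at about 15.6 s on the robot's clock, well under the 64 s limit.

- **Shutting:** I pushed the lever from the first click, where it started, with a closed fingertip on its open side. It met the shut stop at about 14 N with no further motion, and the picture showed it at the shut end with the grilles closed.
- **Opening:** I lifted over to the other side and pushed in steps of about 1 mm. I felt three separate rises and fades of 3–4 N, 15 mm apart. I stopped the finger about 7 mm short of where it would have met the lever again, so it never pushed the lever past the third click.
- **One odd reading:** just after the last push, a picture showed the lever slightly short of the third click. It was still mid-snap, and a second look showed it had moved in by itself.
- **Last checks:** the lever's foot sits on the fourth of the six positions (third click) in the final scene picture. The screwdriver, hex key holder, tap handle and aerator look unmoved. The gripper is about 109 mm above the register's face, touching nothing.
- **Disagreements:** the top and scene views differed by about 2.5 mm on the slot's position. The finger's contacts also suggested it is about 18.5 mm wide, not the 16 mm given for the pads. I went by the felt contact points for the distances.

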